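# Snap the lubricator onto the tilted grease nipple and hold it

### The job

Pull the red dust cap off the tilted grease nipple on the test stand and leave it rim-down, flat in the round pocket of the blue tray, so that it stays clean. Then take the green push-type lubricator from its aluminium rest, press its brass coupler squarely onto the nipple until it snaps on, and keep pushing along the nipple's axis so that the sprung nipple is driven at least halfway into its travel. Finish like that, still gripping the lubricator and holding the nipple down against its spring; leave the steel weight, the amber bottle and the yellow puck on the bench where they are.

Things in the scene. Friction and masses are not known exactly. Their poses are not given: they have to be found in the camera images.
- stand: Fixed hardness-test stand. Dark base plate 260 x 200 mm, top at z 30 mm; origin on the bench under its centre, own x away from the robot at yaw 0. Column 380 mm tall at own x 85, y -50 mm; its arm (z 257-293) reaches to own x -40, a gauge hangs at x 5, y -50. The nipple's axis leaves the plate at own x -75, y 45, leaning 22 degrees towards own -x; its brass boss (34 mm wide) takes the first 18 mm.
- nipple_tip (a point): Centre of the steel grease nipple's flat tip; z is the nipple's axis pointing outward, 22 degrees off vertical. The nipple is a 12 mm pin standing 42 mm out of the boss, its last 5 mm tapering to 6 mm; two spring balls stick out 2.7 mm on either side 9 mm below the tip and make the snap. This point moves with the nipple when it is pressed.
- nipple (a joint): How far the sprung nipple is pressed into its boss along its axis: 0 m out, 0.012 m at the stop. Its spring is preloaded: it starts to move at about 11 N and takes about 17 N at the stop. The snap takes about 6 N, so the coupler snaps on first. It springs back when released.
- cap: Red plastic dust cap, 30 g, 27 mm diameter, 32 mm tall, loose over the nipple at the start (it hangs up to 9 degrees off its axis). Origin at the centre of its open rim; z points from rim to closed top. Bore 20 mm wide and deep: on the nipple the origin lies 20 mm below the tip; draw it off along the axis by 25 mm or more.
- tray: Fixed blue tray block 85 x 85 x 16 mm, origin under its centre on the bench, with one round pocket in the middle.
- pocket (a point): Centre of the pocket's floor, 10 mm above the bench. The pocket is 33 mm in diameter and 6 mm deep (tray top 6 mm above this point).
- rest: Fixed aluminium block 70 x 70 x 64 mm, origin under its centre on the bench, with a 31 mm vertical hole through its middle in which the lubricator stands, coupler down.
- gun: Push-type lubricator, rigid, 0.24-0.39 kg, 145 mm long, round about z. Origin at the centre of the coupler's mouth; z points to the back end. Brass coupler 28 mm wide from 0 to 27 mm, neck 14 mm wide to 60 mm, green barrel 38 mm wide from 60 to 145 mm (grip 25 mm below its top). It starts upright, barrel resting on the rest block, coupler in the hole 4 mm above the bench: lift 70 mm to clear.
- coupler_mouth (a point): Centre of the coupler's open mouth, same axes as the lubricator. The mouth is flared 20 mm wide, narrowing to a 14 mm lip 5 to 8 mm inside, then a wider chamber whose end wall lies 21.5 mm inside. Snapped home, the nipple tip touches that end wall, so the mouth is 21.5 mm below the nipple tip along the axis.
- weight: Steel test weight with a knob, 44 mm in diameter, 58 mm tall, origin under its centre. Leave alone.
- oil: Amber bottle, 48 mm in diameter, 100 mm tall, origin under its centre. Leave alone.
- puck: Yellow rubber specimen puck, 50 mm in diameter, 18 mm thick, origin under its centre. Leave alone.

How it is judged:
By the outcome, as a careful person would: the job done as asked, in the order asked, and still so for the second after the job is handed in, while the arm keeps its last pose, push and grip.
It also fails if it takes over 64 s, if anything falls off the work surface, if the arm or the gripper's body presses on something with over 40 N, if the wrist force passes 120 N, or if a joint passes its speed limit or range.

### The arm

A 7-joint arm with a two-finger parallel gripper is mounted at the origin on the work surface. World frame = base frame: x ahead of the robot, y to its left, z up, the work surface at z = 0. Lengths are in m, angles in degrees, forces in N, time in s.
With the tool pointing down it reaches from about 0.4 to 0.875 m from the base axis. Payload 4.4 kg.
Tool frame: the origin (TCP) lies midway between the tips of the shut fingers; the grasp point (between the pads) lies 19 mm behind it; z points along the fingers, x is the direction in which the jaws open and shut, and the axes are right-handed (so a half turn about z gives the same grasp; the last joint's range is limited). The gripper opens to 85 mm and grips with 20 to 120 N. Pads are 22 mm wide; open, the fingers measure 114 mm over their backs; the gripper's body (76 mm by 85 mm) begins 54 mm behind the grasp point. The pads swing forward as they close: fully open they stand 13 mm farther back than shut.
Start: joints at [68.938, 36.005, 2.206, 86.941, -1.547, 57.084, -1.146], TCP at [0.193, -0.621, 0.231] pointing down, gripper open.
Joint ranges: [-175.42, 175.42], [-21.48, 121.26], [-71.46, 75.88], [10.55, 141.38], [-63.04, 243.04], [13.31, 113.54], [-168.57, 168.57]. Speed limits (degrees/s): [147.25, 147.25, 180, 180, 180, 180, 180].

### API

Orientations are given as [roll, pitch, yaw] about the fixed x, y, z axes, in that order (R = Rz(yaw) Ry(pitch) Rx(roll)).
In Python, from station import bot gives the robot as it stands. The module is installed in compiled form; this text tells all that it offers.
- The arm moves only by the shell command python3 -m handwheel 'ROWS' [OPENING] [FORCE]. ROWS is JSON, a list of rows, each an object with "translation": the shift along the world's x, y, z in cm, a list of three; "rot": the turn, a rotation vector about the world's x, y, z in rad, a list of three. In form: [{"translation": [dx, dy, dz], "rot": [ax, ay, az]}, ...]. A call has 1 to 8 rows; each row shifts and turns the commanded pose from where the row before left it; what a row does not reach is not made up. A row lasts 1/10 s, in which the tool goes at most 50 mm and 8.59 degrees, less where a joint would pass 70% of its speed; a pose out of reach is approached as far as the arm can. A call is refused whole if a number of a shift passes 5 or a number of a turn 0.15, either way. A call with a gripper value outside its range is refused whole. OPENING is the gripper's target within -1 to 1 (fully open at 1, half-way at 0, shut at -1), set as the call begins (- or left out, the last holds). The fingers move at their own pace and stop on an object; FORCE is the grip in N (left out, the last holds). Time passes only in rows, so rows that do not move let the fingers close. It gives the time, the measured TCP pose, the force and the opening at its end, in the units of the state.
- bot.read_state(): the state, without advancing time (a new reading comes with each control period).
- bot.capture(name): name is "scene" or "top" or "wrist"; returns a dict with "color" (400x640x3 uint8, blue, green, red), "vfov" (degrees; the focal length in pixels is half the picture's height over the tangent of half this angle, whatever the lens; pixels are square), "cx", "cy" (the principal point, pixels), "cam_to_world" (4x4, takes a point from camera to world coordinates); the wrist camera has in their place "hand_eye" (4x4, takes a point from camera to tool coordinates, whose origin is the TCP and whose axes are the tool frame's). Camera axes: x right, y up, looking along -z (the intrinsics and any distortion apply to the point x, -y, -z); pixel columns grow to the right and rows downward; lengths in m; the calibration is good to about 2 mm. A picture is of the moment at which its call begins: read the wrist's pose just before it. There is no depth.
- bot.hand_in(): hands the job in, once; it reports no verdict.
The state is a dict: "t": time; "joint_positions": joint angles; "joint_velocities": joint speeds; "joint_efforts": joint torques, N m; "position": TCP position; "tcp_rot": TCP orientation; "force": force on the tool from outside, world axes, zero at the start; "moment": the same for the moment, N m; "width": finger opening in m.
Only numpy, scipy, OpenCV 4.12 (cv2) and the standard library are available. Lean on these libraries where they do the work, as an engineer would, in place of code of your own. Each camera call takes 0.05 s, during which the arm holds its last target. There are 200 camera calls.

## Working session

There is one attempt and no reset: what is moved stays moved. The work goes in short steps, Python scripts to look and compute and a shell command to move; the robot and the scene stay as the last step left them, time stands still between calls to the robot, and variables do not carry over. Pictures are saved under pics/ and viewed, about 8 in all and at most 12, crops included, and the job is handed in when it is done.

```bash
mkdir -p pics; cat > h.py <<'E'
import numpy as np, cv2
from station import bot
from scipy.spatial.transform import Rotation as R
def snap(n,f):
    s=bot.read_state(); c=bot.capture(n)
    T=c.get("cam_to_world")
    if T is None:
        P=np.eye(4); P[:3,:3]=R.from_euler('xyz',s['tcp_rot'],degrees=True).as_matrix(); P[:3,3]=s['position']
        T=P@np.array(c['hand_eye'])
    T=np.array(T); cv2.imwrite(f'pics/{f}.png',c['color'])
    np.savez(f'pics/{f}.npz',T=T,vfov=c['vfov'],cx=c['cx'],cy=c['cy'])
    return c
def load(f): return np.load(f'pics/{f}.npz')
def ray(f,u,v):
    m=load(f); fl=200/np.tan(np.radians(m['vfov']/2))
    d=m['T'][:3,:3]@np.array([(u-m['cx'])/fl,-(v-m['cy'])/fl,-1.]); return m['T'][:3,3],d/np.linalg.norm(d)
def atz(f,u,v,z):
    o,d=ray(f,u,v); return o+d*(z-o[2])/d[2]
def tri(*a):
    A=np.zeros((3,3));b=np.zeros(3);rs=[ray(*x) for x in a]
    for o,d in rs: M=np.eye(3)-np.outer(d,d);A+=M;b+=M@o
    p=np.linalg.solve(A,b); return p,[round(1000*np.linalg.norm((np.eye(3)-np.outer(d,d))@(p-o)),1) for o,d in rs]
def proj(f,p):
    m=load(f); fl=200/np.tan(np.radians(m['vfov']/2)); q=m['T'][:3,:3].T@(np.asarray(p)-m['T'][:3,3])
    return np.array([m['cx']+fl*q[0]/-q[2], m['cy']-fl*q[1]/-q[2]])
E
python3 - <<'E'
from h import *
for n in ['scene','top','wrist']:
    c=snap(n,n+'0'); print(n,[k for k in c], c['vfov'],c['cx'],c['cy']); print(load(n+'0')['T'].round(3)); print({k:v for k,v in c.items() if k not in('color','cam_to_world')})
print(bot.read_state())
a=cv2.imread('pics/scene0.png');b=cv2.imread('pics/top0.png')
E
```

```text
scene ['color', 'vfov', 'cx', 'cy', 'cam_to_world'] 57.21873319842517 323.3700574770914 204.56342009327963
[[-0.369 -0.746  0.554  0.98 ]
 [ 0.929 -0.285  0.234  0.197]
 [-0.017  0.601  0.799  0.72 ]
 [ 0.     0.     0.     1.   ]]
{'vfov': 57.21873319842517, 'cx': 323.3700574770914, 'cy': 204.56342009327963}
top ['color', 'vfov', 'cx', 'cy', 'cam_to_world'] 43.139603084249515 322.0270433984151 194.29321825223533
[[-8.500e-02  9.730e-01 -2.140e-01  3.000e-01]
 [-9.960e-01 -8.400e-02  1.800e-02  7.000e-03]
 [-1.000e-03  2.140e-01  9.770e-01  1.315e+00]
 [ 0.000e+00  0.000e+00  0.000e+00  1.000e+00]]
{'vfov': 43.139603084249515, 'cx': 322.0270433984151, 'cy': 194.29321825223533}
wrist ['color', 'vfov', 'cx', 'cy', 'hand_eye'] 60.8716823030911 323.5866744927728 196.8602140005021
[[ 0.297  0.911  0.287  0.266]
 [-0.955  0.284  0.088 -0.598]
 [-0.002 -0.3    0.954  0.372]
 [ 0.     0.     0.     1.   ]]
{'vfov': 60.8716823030911, 'cx': 323.5866744927728, 'cy': 196.8602140005021, 'hand_eye': array([[ 9.99999981e-01,  7.97639421e-05,  1.75747140e-04,
         3.02012598e-04],
       [ 1.288
[... 232 characters left out ...]
00e+00]])}
{'t': 0.15, 'joint_positions': array([68.93883072, 36.04801468,  2.20211154, 86.97949114, -1.54676491,
       57.08476867, -1.14591332]), 'joint_velocities': array([-0.05421115, -0.16920611, -0.06760689, -0.20878293, -0.10192987,
        0.02453153, -0.00405101]), 'joint_efforts': array([ 1.72595086e-03, -5.63802624e+01,  1.22773558e+00, -1.93651128e+01,
        1.11695976e-02,  7.42181292e-03, -3.08136833e-06]), 'position': array([ 0.1931028 , -0.62018195,  0.23060438]), 'tcp_rot': array([ 1.79999906e+02,  8.26368001e-02, -7.27080303e+01]), 'force': array([0.14141886, 0.29725285, 0.45352468]), 'moment': array([ 0.04413115,  0.00976759, -0.02012641]), 'width': 0.08531459801646116}
```

View pics/scene0.png

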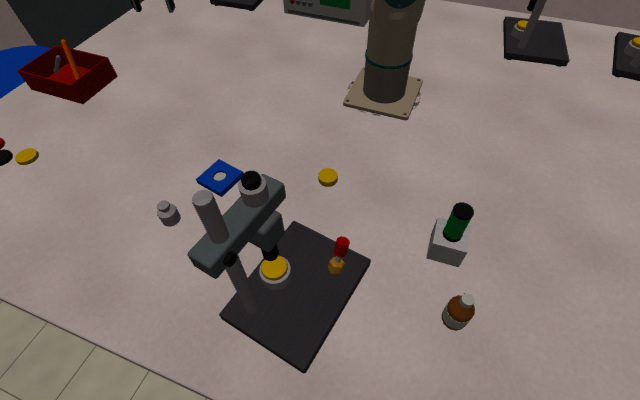

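View pics/top0.png

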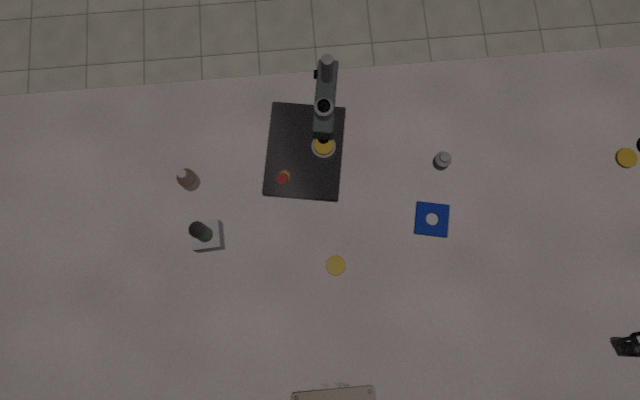

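The scene view shows the capped nipple at (342,247), the gun at (458,220) and the tray at (219,177). In the top view the cap is at (283,177), the gun at (201,232) and the tray at (432,219).

```bash
python3 - <<'E'
from h import *
def tile(f,u,v,s=50,k=5):
    im=cv2.imread(f'pics/{f}.png')[v:v+s,u:u+s]; im=cv2.convertScaleAbs(im,alpha=1.5 if 'top' in f else 1)
    im=cv2.resize(im,None,fx=k,fy=k,interpolation=cv2.INTER_CUBIC)
    for i in range(0,s,10):
        cv2.putText(im,str(u+i),(i*k,8),0,.3,(255,255,255),1);cv2.putText(im,str(v+i),(0,i*k+4),0,.3,(255,255,255),1)
        cv2.line(im,(i*k,10),(i*k,14),(255,255,255),1);cv2.line(im,(20,i*k),(24,i*k),(255,255,255),1)
    return im
a=np.hstack([tile('scene0',318,230),tile('scene0',430,195),tile('scene0',195,152)])
b=np.hstack([tile('top0',262,152),tile('top0',180,212),tile('top0',408,195)])
cv2.imwrite('pics/c1.png',np.vstack([a,b]))
# base-plate corners etc
for n,p,z in [('platecorners',[(274,103),(345,107),(338,200),(264,195)],.03),('tray',[(417,203),(449,205),(447,237),(415,235)],.016),('weight',[(443,160)],.05),('oil',[(188,181)],.05),('puck',[(336,265)],.018)]:
    print(n,[atz('top0',*q,z)[:2].round(3) for q in p])
print('scene plate',[atz('scene0',*q,.03)[:2].round(3) for q in [(294,221),(371,262),(304,367),(221,314)]])
E
```

```text
platecorners [array([0.844, 0.091]), array([ 0.816, -0.099]), array([ 0.562, -0.057]), array([0.592, 0.134])]
tray [array([ 0.539, -0.263]), array([ 0.527, -0.345]), array([ 0.444, -0.329]), array([ 0.456, -0.247])]
weight [array([ 0.64 , -0.337])]
oil [array([0.641, 0.325])]
puck [array([ 0.397, -0.036])]
scene plate [array([ 0.569, -0.051]), array([0.606, 0.144]), array([0.848, 0.095]), array([ 0.818, -0.093])]
```

View pics/c1.png

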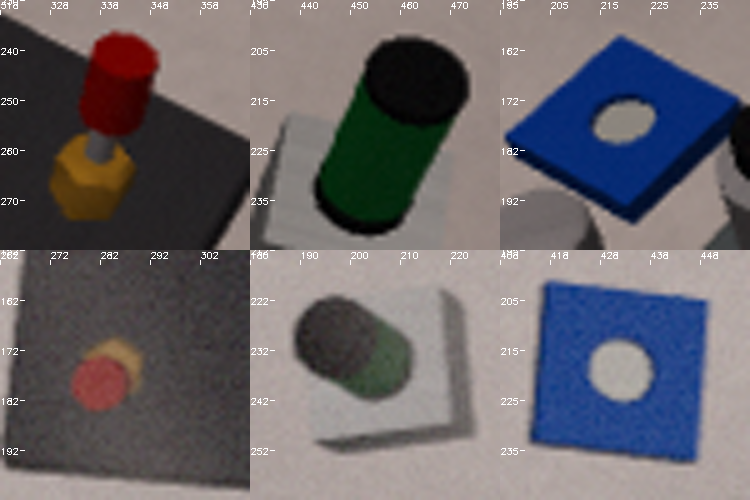

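In c1 the scene view has the cap top at (343,240.6), the gun top at (463.4,211) and the pocket at (219.8,176.4). In the top view they are at (282,178.6), (197.4,229) and (432.2,219).

```bash
python3 - <<'E'
from h import *
for n,a,b in [('captop',(343,240.6),(282,178.6)),('guntop',(463.4,211),(197.4,229)),('pocket',(219.8,176.4),(432.2,219)),('boss',(336.5,259),(285,173))]:
    p,e=tri(('scene0',*a),('top0',*b)); print(n,p.round(4),e)
y=np.radians(-9.7); c=np.array([.706,.020,.03]); Rz=R.from_euler('z',y).as_matrix()
ax=Rz@[-np.sin(np.radians(22)),0,np.cos(np.radians(22))]; b=c+Rz@[-.075,.045,0]
print('ax',ax.round(3),'tip',(b+.06*ax).round(4),'captop exp',(b+.072*ax).round(4),'rim',(b+.04*ax).round(4))
E
```

```text
captop [0.6149 0.0816 0.0937] [np.float64(1.2), np.float64(1.2)]
guntop [0.4981 0.2842 0.1435] [np.float64(1.6), np.float64(1.6)]
pocket [ 0.4952 -0.2988  0.006 ] [np.float64(0.2), np.float64(0.2)]
boss [0.6387 0.0761 0.0552] [np.float64(2.1), np.float64(2.1)]
ax [-0.369  0.063  0.927] tip [0.6175 0.0808 0.0856] captop exp [0.6131 0.0815 0.0968] rim [0.6249 0.0795 0.0671]
```

```bash
python3 -m handwheel '[{"translation":[2.2,3.9,0],"rot":[0,0,-0.059]},{"translation":[2.2,3.9,0],"rot":[0,0,-0.059]},{"translation":[2.2,3.9,0],"rot":[0,0,-0.059]},{"translation":[2.2,3.9,0],"rot":[0,0,-0.059]},{"translation":[2.2,3.9,0],"rot":[0,0,-0.059]},{"translation":[2.2,3.9,0],"rot":[0,0,-0.059]},{"translation":[2.2,3.9,0],"rot":[0,0,-0.059]},{"translation":[2.2,3.9,0],"rot":[0,0,-0.059]}]' 1
python3 -m handwheel '[{"translation":[2.2,3.9,0],"rot":[-0.0081,-0.0474,0]},{"translation":[2.2,3.9,0],"rot":[-0.0081,-0.0474,0]},{"translation":[2.2,3.9,0],"rot":[-0.0081,-0.0474,0]},{"translation":[2.2,3.9,0],"rot":[-0.0081,-0.0474,0]},{"translation":[2.2,3.9,0],"rot":[-0.0081,-0.0474,0]},{"translation":[2.2,3.9,0],"rot":[-0.0081,-0.0474,0]},{"translation":[2.2,3.9,0],"rot":[-0.0081,-0.0474,0]},{"translation":[2.2,3.9,0],"rot":[-0.0081,-0.0474,0]}]'
python3 -m handwheel '[{"translation":[2,3.9,-1],"rot":[0,0,0]},{"translation":[1.9,4.5,-2],"rot":[0,0,0]},{"translation":[0,0,-3],"rot":[0,0,0]},{"translation":[0,0,0],"rot":[0,0,0]}]'
python3 - <<'E'
from h import *
snap('wrist','w1'); s=bot.read_state(); print(s['position'],s['tcp_rot'],s['t'],s['joint_positions'])
print(R.from_euler('xyz',s['tcp_rot'],degrees=True).as_matrix().round(3))
E
```

```text
t: 0.95
position: [0.3698, -0.3069, 0.2313]
tcp_rot: [-180.0, 0.0, -99.9]
force: [2.5, -0.0, -0.6]
width: 0.0853
t: 1.75
position: [0.5458, 0.0049, 0.2315]
tcp_rot: [-157.8, 0.1, -99.8]
force: [0.9, -1.1, 0.4]
width: 0.0853
t: 2.15
position: [0.5791, 0.0839, 0.1878]
tcp_rot: [-158.7, -0.8, -99.6]
force: [0.1, -1.8, 0.6]
width: 0.0853
[0.57954331 0.08128335 0.18892413] [-158.58631662   -0.76727567  -99.88299021] 2.2 [ -26.77275387   27.87931585   14.14859578  119.65507116   12.36694265
   14.32021489 -126.54098542]
[[-0.172 -0.918  0.358]
 [-0.985  0.155 -0.075]
 [ 0.013 -0.365 -0.931]]
```

View pics/w1.png

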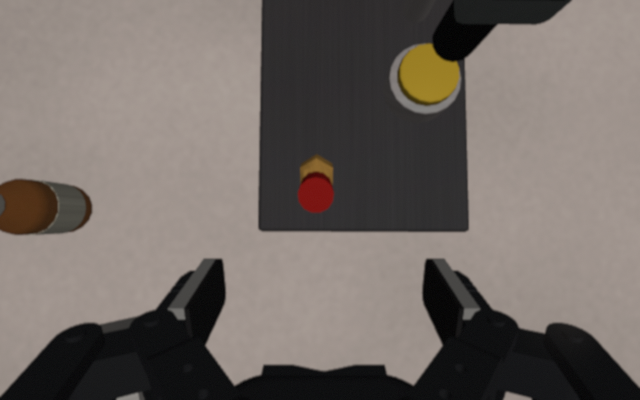

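The close wrist view shows the cap top at (316,194), the boss just above it, the gauge at (428,75) and the stand plate square to the picture. Joint 6 sits at its limit at 22° tilt. I'll grip the cap and the gun with the tool leaning about 12° relative to them, turned about the jaw axis.

```bash
cat >> h.py <<'E'
YAW=-9.7
def toolR(tilt,yaw=YAW):   # tool with jaws along own y, leaning 'tilt' deg outwards (z towards +own x)
    Y=R.from_euler('z',yaw,degrees=True); t=np.radians(tilt)
    z=Y.apply([np.sin(t),0,-np.cos(t)]); x=Y.apply([0,-1,0]); return R.from_matrix(np.column_stack([x,np.cross(z,x),z]))
def go(p,tilt,yaw=YAW):
    s=bot.read_state(); d=toolR(tilt,yaw)*R.from_euler('xyz',s['tcp_rot'],degrees=True).inv()
    print('t',round(s['t'],2),'TCP',s['position'].round(4),'dcm',(100*(np.array(p)-s['position'])).round(2),'rot',d.as_rotvec().round(4),'F',s['force'].round(1),'w',round(s['width'],4),'j6',round(s['joint_positions'][5],1))
def axis(yaw=YAW): return R.from_euler('z',yaw,degrees=True).apply([-np.sin(np.radians(22)),0,np.cos(np.radians(22))])
E
python3 - <<'E'
from h import *
print(proj('w1',[.6149,.0816,.0937]),proj('w1',[.6131,.0815,.0968]))
print(tri(('scene0',343,240.6),('top0',282,178.6),('w1',316,194)))
for q in [(261,230),(468,230),(263,0)]: print(atz('w1',*q,.03).round(4))
b=np.array([.6396,.077,.03]);
go(b+.15*axis(),10); go(b+.05*axis(),10)
E
```

```text
[316.10598222 197.7040403 ] [316.61109131 199.80984606]
(array([0.61597951, 0.08149689, 0.09457662]), [np.float64(1.6), np.float64(1.4), np.float64(1.6)])
[0.598  0.1367 0.03  ]
[ 0.5657 -0.0535  0.03  ]
[0.8172 0.1004 0.03  ]
t 2.2 TCP [0.5795 0.0813 0.1889] dcm [ 0.47  0.52 -1.98] rot [0.047  0.194  0.0018] F [ 0.8 -0.9 -0.3] w 0.0854 j6 14.3
t 2.2 TCP [0.5795 0.0813 0.1889] dcm [  4.16  -0.11 -11.26] rot [0.047  0.194  0.0018] F [ 0.8 -0.9 -0.3] w 0.0854 j6 14.3
```

```bash
python3 -m handwheel '[{"translation":[0.3,0.2,-1],"rot":[0.0235,0.097,0.001]},{"translation":[0.3,0.3,-1],"rot":[0.0235,0.097,0.001]},{"translation":[0,0,0],"rot":[0,0,0]}]'
python3 - <<'E'
from h import *
b=np.array([.641,.077,.03]); go(b+.15*axis(),10); go(b+.051*axis(),10)
E
```

```text
t: 2.5
position: [0.5898, 0.0826, 0.1709]
tcp_rot: [-169.7, 0.2, -100.2]
force: [-0.5, -0.8, 0.3]
width: 0.0856
t 2.5 TCP [0.5898 0.0826 0.1709] dcm [-0.42  0.39 -0.18] rot [-0.003   0.0053  0.0092] F [-0.5 -0.8  0.3] w 0.0856 j6 29.7
t 2.5 TCP [0.5898 0.0826 0.1709] dcm [ 3.24 -0.24 -9.36] rot [-0.003   0.0053  0.0092] F [-0.5 -0.8  0.3] w 0.0856 j6 29.7
```

```bash
python3 -m handwheel '[{"translation":[0.4,0,-1.6],"rot":[0,0.005,0.009]},{"translation":[0.5,0,-1.6],"rot":[0,0,0]},{"translation":[0.6,-0.1,-1.6],"rot":[0,0,0]},{"translation":[0.6,-0.1,-1.6],"rot":[0,0,0]},{"translation":[0.6,0,-1.6],"rot":[0,0,0]},{"translation":[0.5,0,-1.4],"rot":[0,0,0]},{"translation":[0,0,0],"rot":[0,0,0]}]'
python3 - <<'E'
from h import *
b=np.array([.641,.077,.03]); go(b+.051*axis(),10); snap('wrist','w2')
for p in [.072,.04]: print(proj('w2',b+p*axis()))
E
```

```text
t: 3.2
position: [0.6168, 0.0841, 0.0732]
tcp_rot: [-170.3, -0.1, -99.3]
force: [-0.0, -0.2, 0.2]
width: 0.0857
t 3.2 TCP [0.6168 0.0841 0.0732] dcm [ 0.54 -0.39  0.41] rot [ 0.0008 -0.0062 -0.0078] F [-0.  -0.2  0.2] w 0.0857 j6 21.0
[329.71757506 285.71253183]
[328.76348233 237.22566022]
```

View pics/w2.png

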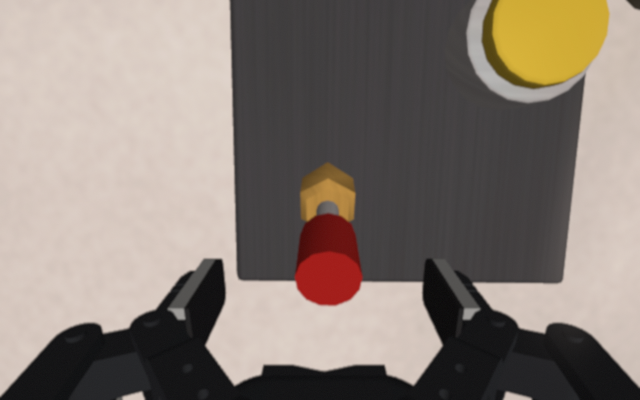

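The wrist view shows the cap top at (329,277) and the rim near (328,228). That is about 4 mm farther out than predicted and 2 mm right of the jaw centre, so I'll correct for it, close, and draw the cap off along the axis.

```bash
python3 -m handwheel '[{"translation":[0.4,-0.15,0.15],"rot":[0,0,0]},{"translation":[0.4,-0.1,0.15],"rot":[0,0,0]},{"translation":[0,0,0],"rot":[0,0,0]},{"translation":[0,0,0],"rot":[0,0,0]}]' 
python3 -m handwheel '[{"translation":[0,0,0],"rot":[0,0,0]},{"translation":[0,0,0],"rot":[0,0,0]},{"translation":[0,0,0],"rot":[0,0,0]},{"translation":[0,0,0],"rot":[0,0,0]},{"translation":[0,0,0],"rot":[0,0,0]},{"translation":[0,0,0],"rot":[0,0,0]},{"translation":[0,0,0],"rot":[0,0,0]},{"translation":[0,0,0],"rot":[0,0,0]}]' -1 25
python3 - <<'E'
from h import *
go([0,0,0],10)
E
```

```text
t: 3.65
position: [0.627, 0.0816, 0.0797]
tcp_rot: [-170.1, 0.0, -99.3]
force: [0.9, -0.3, 0.2]
width: 0.0855
t: 4.45
position: [0.6265, 0.0817, 0.079]
tcp_rot: [-170.1, 0.0, -99.3]
force: [-0.6, -0.9, 2.1]
width: 0.0258
t 4.45 TCP [0.6265 0.0817 0.079 ] dcm [-62.65  -8.17  -7.9 ] rot [-0.0006 -0.0023 -0.007 ] F [-0.6 -0.9  2.1] w 0.0258 j6 22.2
```

```bash
python3 -m handwheel '[{"translation":[-0.25,0.04,0.6],"rot":[0,0,0]},{"translation":[-0.3,0.05,0.75],"rot":[0,0,0]},{"translation":[-0.3,0.05,0.75],"rot":[0,0,0]},{"translation":[-0.4,0.07,1],"rot":[0,0,0]},{"translation":[-0.4,0.07,1],"rot":[0,0,0]},{"translation":[-0.6,0.1,1.6],"rot":[0,0,0]},{"translation":[-0.6,0.1,1.6],"rot":[0,0,0]},{"translation":[-0.6,0.1,1.6],"rot":[0,0,0]}]'
python3 - <<'E'
from h import *
snap('wrist','w3'); snap('scene','s3'); snap('top','t3'); go([.4952,-.2988,.10],-12)
a=cv2.imread('pics/w3.png')[100:400,120:520]; b=cv2.resize(cv2.imread('pics/s3.png')[190:290,280:410],None,fx=3,fy=3,interpolation=2)
cv2.imwrite('pics/c3.png',np.hstack([a,b[:300]]))
E
```

```text
t: 5.25
position: [0.5915, 0.0877, 0.1694]
tcp_rot: [-170.1, 0.0, -99.3]
force: [0.2, 0.1, 0.6]
width: 0.0261
t 5.4 TCP [0.5925 0.0879 0.1695] dcm [ -9.73 -38.67  -6.95] rot [ 0.0619  0.3792 -0.0071] F [-0.3 -0.5 -0.7] w 0.026 j6 30.3
```

View pics/c3.png

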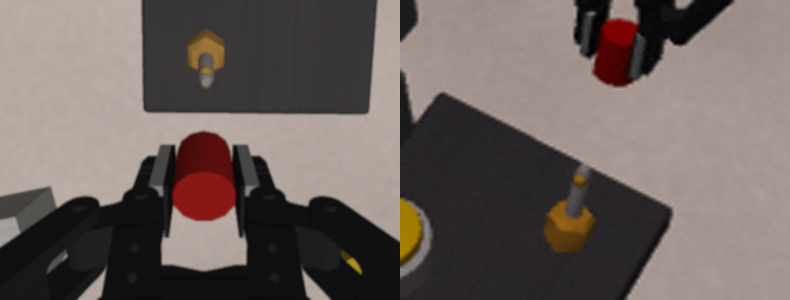

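The cap is held between the pads with its rim showing, and the bare nipple tip is at wrist (327,184) and scene (341.7,246). Next I carry the cap over the tray.

```bash
python3 -m handwheel '[{"translation":[-1,-3.3,0],"rot":[0.0062,0.0379,-0.0007]},{"translation":[-1,-3.9,0],"rot":[0.0062,0.0379,-0.0007]},{"translation":[-1,-3.9,0],"rot":[0.0062,0.0379,-0.0007]},{"translation":[-1,-3.9,0],"rot":[0.0062,0.0379,-0.0007]},{"translation":[-1,-3.9,-0.5],"rot":[0.0062,0.0379,-0.0007]},{"translation":[-1,-3.9,-0.5],"rot":[0.0062,0.0379,-0.0007]},{"translation":[-1,-3.9,-1],"rot":[0.0062,0.0379,-0.0007]},{"translation":[-1,-3.9,-1],"rot":[0.0062,0.0379,-0.0007]}]'
python3 -m handwheel '[{"translation":[-0.9,-4,-1.5],"rot":[0.0062,0.0379,-0.0007]},{"translation":[-0.8,-4,-2],"rot":[0.0062,0.0379,-0.0007]},{"translation":[0,0,0],"rot":[0,0,0]},{"translation":[0,0,0],"rot":[0,0,0]}]'
python3 - <<'E'
from h import *
snap('wrist','w4'); snap('scene','s4'); snap('top','t4'); go([.4952,-.2988,.07],-12)
a=cv2.imread('pics/w4.png')[50:400,120:520]; b=cv2.resize(cv2.imread('pics/s4.png')[125:212,175:275],None,fx=4,fy=4,interpolation=2)
c=cv2.resize(cv2.imread('pics/t4.png')[180:242,395:495],None,fx=4,fy=4,interpolation=2)
d=cv2.resize(cv2.imread('pics/t3.png')[152:214,250:350],None,fx=4,fy=4,interpolation=2)
cv2.imwrite('pics/c4.png',np.vstack([np.hstack([a[:348],b]),cv2.convertScaleAbs(np.hstack([c,d]),alpha=1.5)]))
E
```

```text
t: 6.2
position: [0.5114, -0.2202, 0.137]
tcp_rot: [172.2, -0.0, -99.6]
force: [0.7, 0.4, -0.8]
width: 0.0258
t: 6.6
position: [0.4939, -0.2992, 0.1011]
tcp_rot: [167.7, -0.0, -99.8]
force: [0.4, 1.1, -0.6]
width: 0.0261
t 6.75 TCP [ 0.4958 -0.2967  0.1031] dcm [-0.06 -0.21 -3.31] rot [-0.0005 -0.0017 -0.0022] F [ 0.5  0.6 -0.7] w 0.0264 j6 53.2
```

View pics/c4.png

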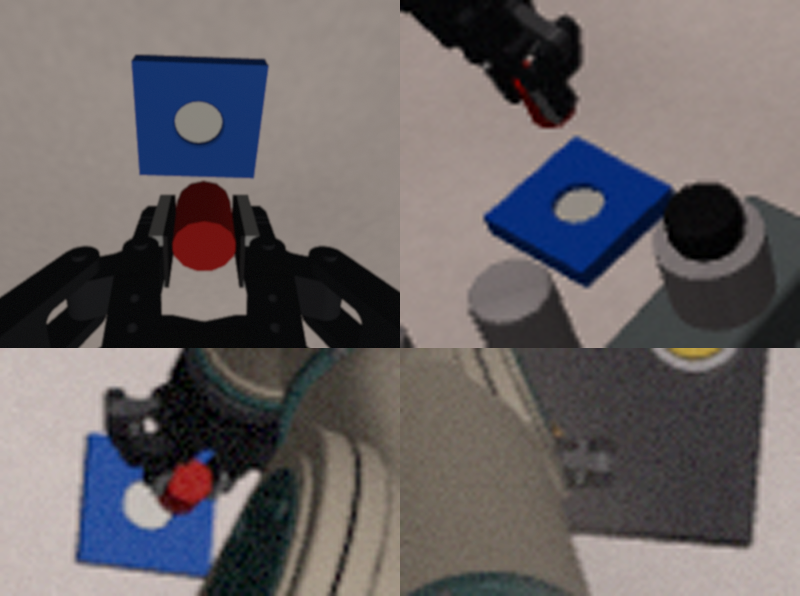

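The wrist crop shows the pocket at (198,122), which is full-image (318,172), with the cap top at (324,295) and the rim's far edge at (324,233). I fit the cap's pose in the hand from those.

```bash
python3 - <<'E'
from h import *
s=bot.read_state(); Rt=R.from_euler('xyz',s['tcp_rot'],degrees=True).as_matrix(); p0=s['position']
print('pocket',atz('w4',318,172,.013).round(4), tri(('scene0',219.8,176.4),('top0',432.2,219),('w4',318,172)))
o,d=ray('w4',324,295); fwd=-load('w4')['T'][:3,2]
top=o+d*.148/(d@fwd); print('captop tool',(Rt.T@(top-p0)*1000).round(1))
for a in range(-4,28,4):   # cap 'down' dir in tool frame leaning by a about jaw axis
    t=np.radians(a); dn=Rt@[0,np.sin(t),np.cos(t)]; rc=top+.032*dn
    vs=[proj('w4',rc+.0135*(np.cos(q)*(Rt@[1,0,0])+np.sin(q)*np.cross(dn,Rt@[1,0,0])))[1] for q in np.arange(0,6.3,.1)]
    print(a,round(min(vs),1),(Rt.T@(rc-p0)*1000).round(1),'world tilt down',dn.round(3))
# nipple tip
print(tri(('scene0',1,1),('scene0',1,1)) if 0 else '', 'tip ws', tri(('w3',327,184),('s3',341.7,246)))
E
```

```text
pocket [ 0.4987 -0.2967  0.013 ] (array([ 0.49578325, -0.29748116,  0.00750335]), [np.float64(0.4), np.float64(1.3), np.float64(1.3)])
captop tool [  3.5   9.6 -10.8]
-4 233.0 [ 3.5  7.4 21.1] world tilt down [-0.139  0.024 -0.99 ]
0 236.1 [ 3.5  9.6 21.2] world tilt down [-0.207  0.035 -0.978]
4 239.4 [ 3.5 11.8 21.1] world tilt down [-0.273  0.046 -0.961]
8 243.0 [ 3.5 14.1 20.9] world tilt down [-0.339  0.057 -0.939]
12 246.6 [ 3.5 16.3 20.5] world tilt down [-0.403  0.068 -0.913]
16 250.4 [ 3.5 18.4 19.9] world tilt down [-0.464  0.079 -0.882]
20 254.4 [ 3.5 20.6 19.2] world tilt down [-0.524  0.089 -0.847]
24 258.4 [ 3.5 22.6 18.4] world tilt down [-0.581  0.098 -0.808]
 tip ws (array([0.61788174, 0.08091929, 0.07667928]), [np.float64(0.6), np.float64(0.6)])
```

```bash
python3 - <<'E'
from h import *
from scipy.optimize import least_squares
c=snap('wrist','w5'); im=c['color'].astype(int); go([.4958,-.2975,.05],-12)
red=(im[...,2]>60)&(im[...,1]<45)&(im[...,0]<45)
bright=red&(im[...,2]>im[red][:,2].max()*0.8)
def lim(m):
    n,l,st,ce=cv2.connectedComponentsWithStats(m.astype(np.uint8)); k=1+np.argmax(st[1:,4]); return st[k],ce[k]
print('red',lim(red)); print('bright',lim(bright)); print('vals',im[[240,260,280,290,300,310],324])
b,ce=lim(bright); r,_=lim(red)
obs=np.array([b[0]-.5,b[0]+b[2]-.5,b[1]-.5,b[1]+b[3]-.5,r[1]-.5])
H=np.array(c['hand_eye']); f=200/np.tan(np.radians(c['vfov']/2)); q=np.linspace(0,2*np.pi,200)
def pr(P): Q=(P-H[:3,3])@H[:3,:3]; return np.c_[c['cx']+f*Q[:,0]/-Q[:,2],c['cy']-f*Q[:,1]/-Q[:,2]]
def model(v):
    x,y,z,a=v; dn=np.array([0,np.sin(a),np.cos(a)]); n=np.cross(dn,[1,0,0])
    ring=.0135*(np.outer(np.cos(q),[1,0,0])+np.outer(np.sin(q),n)); t=np.array([x,y,z])
    T=pr(t+ring);B=pr(t+.032*dn+ring); return np.array([T[:,0].min(),T[:,0].max(),T[:,1].min(),T[:,1].max(),B[:,1].min()])
s=least_squares(lambda v:model(v)-obs,[0,.0,-.018,-.2],x_scale=[.01,.01,.01,.1])
v=s.x; print('top',v[:3]*1000,'a',np.degrees(v[3]),s.fun.round(1))
dn=np.array([0,np.sin(v[3]),np.cos(v[3])]); rim=v[:3]+.032*dn; print('rim tool',rim*1000)
st=bot.read_state(); Rt=R.from_euler('xyz',st['tcp_rot'],degrees=True).as_matrix(); print('dn world',(Rt@dn).round(3),'rim world',(st['position']+Rt@rim).round(4))
p=cv2.imread('pics/w5.png'); print('pocket px: ')
g=cv2.cvtColor(p,cv2.COLOR_BGR2HSV); blue=cv2.inRange(g,(100,120,40),(130,255,255)); cs,h=cv2.findContours(blue,cv2.RETR_CCOMP,2)
for i,k in enumerate(cs):
    if cv2.contourArea(k)>200: print(cv2.contourArea(k),h[0][i][3],cv2.fitEllipse(k))
E
```

```text
t 6.8 TCP [ 0.4959 -0.2968  0.1034] dcm [-0.01 -0.07 -5.34] rot [-0.0001 -0.0014 -0.0025] F [ 0.3  0.5 -0.1] w 0.0258 j6 53.2
red (array([ 292,  270,   64,   50, 2485], dtype=int32), array([323.70663984, 294.70865191]))
bright (array([ 293,  272,   62,   48, 2345], dtype=int32), array([323.60511727, 295.55181237]))
vals [[  4   5  51]
 [  4   6  50]
 [ 14  18 115]
 [ 15  18 115]
 [ 15  18 115]
 [ 16  19 115]]
top [ 0.51262029 21.95234797  7.12065141] a 31.038204273429596 [ 4.2 -4.1 -3.9  3.9 -0.2]
rim tool [ 0.51262029 38.45185233 34.53900942]
dn world [-0.674  0.113 -0.73 ] rim world [ 0.4516 -0.2898  0.0776]
pocket px: 
14141.0 -1 ((321.92376708984375, 162.681640625), (142.4694061279297, 150.056396484375), 10.412322998046875)
1675.5 0 ((322.28790283203125, 172.86585998535156), (43.46683120727539, 49.13971710205078), 89.65425872802734)
```

```bash
python3 - <<'E'
from h import *
from scipy.optimize import least_squares
m=load('w5'); im=cv2.imread('pics/w5.png').astype(int)
red=(im[...,2]>35)&(im[...,2]>3*im[...,1])&(im[...,2]>3*im[...,0])
n,l,stt,ce=cv2.connectedComponentsWithStats(red.astype(np.uint8)); r=stt[1+np.argmax(stt[1:,4])]; print(r)
obs=np.array([292,355.5,270,320,r[1]-.5])
f=200/np.tan(np.radians(m['vfov']/2)); q=np.linspace(0,2*np.pi,200)
st=bot.read_state(); Rt=R.from_euler('xyz',st['tcp_rot'],degrees=True).as_matrix()
def pr(P): return np.array([proj('w5',st['position']+Rt@p) for p in P])
def model(v):
    x,y,z,a=v; dn=np.array([0,np.sin(a),np.cos(a)]); n=np.cross(dn,[1,0,0])
    ring=.0135*(np.outer(np.cos(q),[1,0,0])+np.outer(np.sin(q),n)); t=np.array([x,y,z])
    T=pr(t+ring);B=pr(t+.032*dn+ring); return np.array([T[:,0].min(),T[:,0].max(),T[:,1].min(),T[:,1].max(),B[:,1].min()])
s=least_squares(lambda v:model(v)-obs,[0,.0,-.018,-.2],x_scale=[.01,.01,.01,.1],diff_step=1e-3)
v=s.x; print('top',v[:3]*1000,'a',np.degrees(v[3]),s.fun.round(1))
dn=np.array([0,np.sin(v[3]),np.cos(v[3])]); rim=v[:3]+.032*dn; print('rim tool',rim*1000)
print('dn world',(Rt@dn).round(3),'rim world',(st['position']+Rt@rim).round(4)); print('pocket',atz('w5',322.3,172.9,.013))
E
```

```text
[ 292  233   64   87 4456]
top [  0.59459463   8.38000984 -13.91059456] a -5.6488349879417905 [ 0.4 -0.4 -0.1  0.4 -0.2]
rim tool [ 0.59459463  5.23021375 17.93400913]
dn world [-0.11   0.018 -0.994] rim world [ 0.487  -0.2959  0.0869]
pocket [ 0.49878748 -0.29685768  0.013     ]
```

```bash
python3 - <<'E'
from h import *
rim=np.array([.0006,.0052,.0179]); M=toolR(-5.6)
for z in (.030,.010): print((np.array([.498,-.297,z])-M.apply(rim)).round(4)); go(np.array([.498,-.297,z])-M.apply(rim),-5.6)
E
```

```text
[ 0.5049 -0.2976  0.0473]
t 6.8 TCP [ 0.4959 -0.2968  0.1034] dcm [ 0.91 -0.08 -5.61] rot [-0.0188 -0.1115 -0.0025] F [ 0.3  0.5 -0.1] w 0.0258 j6 53.2
[ 0.5049 -0.2976  0.0273]
t 6.8 TCP [ 0.4959 -0.2968  0.1034] dcm [ 0.91 -0.08 -7.61] rot [-0.0188 -0.1115 -0.0025] F [ 0.3  0.5 -0.1] w 0.0258 j6 53.2
```

```bash
python3 -m handwheel '[{"translation":[0.45,-0.05,-1.8],"rot":[-0.0094,-0.056,-0.001]},{"translation":[0.45,0,-1.8],"rot":[-0.0094,-0.056,-0.001]},{"translation":[0,0,-1.2],"rot":[0,0,0]},{"translation":[0,0,-0.8],"rot":[0,0,0]},{"translation":[0,0,0],"rot":[0,0,0]},{"translation":[0,0,0],"rot":[0,0,0]},{"translation":[0,0,0],"rot":[0,0,0]}]'
python3 - <<'E'
from h import *
c=snap('wrist','w6'); p=c['color']
go([.5049,-.2976,.0273],-5.6)
b=cv2.resize(snap('scene','s6')['color'][140:210,185:260],None,fx=4,fy=4,interpolation=2)
cv2.imwrite('pics/c6.png',np.hstack([cv2.resize(p[120:340,200:450],None,fx=2,fy=2)[:440],cv2.copyMakeBorder(b,0,160,0,0,0)]))
E
```

```text
t: 7.5
position: [0.5049, -0.2991, 0.0475]
tcp_rot: [174.4, -0.1, -99.8]
force: [0.0, -0.7, 0.1]
width: 0.0261
t 7.55 TCP [ 0.5047 -0.2991  0.0475] dcm [ 0.02  0.15 -2.02] rot [0.0011 0.0004 0.0018] F [-0.1 -0.1  0.2] w 0.0261 j6 38.6
```

View pics/c6.png

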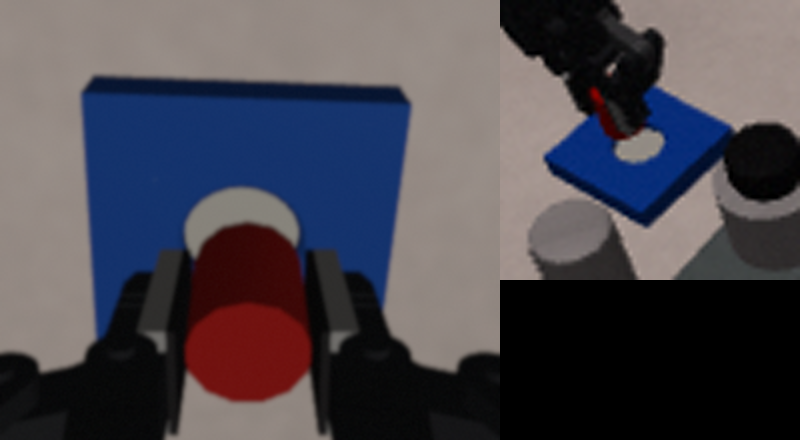

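The cap hangs about 20 mm over the pocket, roughly 1.3 mm to the right of its centre in the wrist view. I'll shift +y and lower it with the force watched.

```bash
python3 -m handwheel '[{"translation":[0,0.15,-0.5],"rot":[0,0,0]},{"translation":[0,0,-0.5],"rot":[0,0,0]},{"translation":[0,0,-0.4],"rot":[0,0,0]},{"translation":[0,0,-0.2],"rot":[0,0,0]},{"translation":[0,0,0],"rot":[0,0,0]},{"translation":[0,0,0],"rot":[0,0,0]}]'
python3 -m handwheel '[{"translation":[0,0,-0.2],"rot":[0,0,0]},{"translation":[0,0,0],"rot":[0,0,0]},{"translation":[0,0,0],"rot":[0,0,0]}]'
```

```text
t: 8.2
position: [0.504, -0.2975, 0.0309]
tcp_rot: [174.4, -0.0, -99.8]
force: [1.0, 0.2, -0.4]
width: 0.0261
t: 8.5
position: [0.5041, -0.2975, 0.029]
tcp_rot: [174.4, -0.0, -99.8]
force: [0.8, 0.4, -0.3]
width: 0.0257
```

```bash
python3 -m handwheel '[{"translation":[0,0,-0.15],"rot":[0,0,0]},{"translation":[0,0,0],"rot":[0,0,0]},{"translation":[0,0,0],"rot":[0,0,0]}]'
python3 -m handwheel '[{"translation":[0,0,-0.15],"rot":[0,0,0]},{"translation":[0,0,0],"rot":[0,0,0]},{"translation":[0,0,0],"rot":[0,0,0]}]'
python3 -m handwheel '[{"translation":[0,0,-0.15],"rot":[0,0,0]},{"translation":[0,0,0],"rot":[0,0,0]},{"translation":[0,0,0],"rot":[0,0,0]}]'
```

```text
t: 8.8
position: [0.5042, -0.2975, 0.0275]
tcp_rot: [174.4, -0.0, -99.8]
force: [0.6, -0.5, -0.5]
width: 0.0261
t: 9.1
position: [0.504, -0.2973, 0.0258]
tcp_rot: [174.4, -0.0, -99.8]
force: [0.7, -0.7, -0.8]
width: 0.026
t: 9.4
position: [0.504, -0.2973, 0.0244]
tcp_rot: [174.4, -0.0, -99.8]
force: [-0.9, -0.4, -0.5]
width: 0.026
```

```bash
python3 -m handwheel '[{"translation":[0,0,-0.15],"rot":[0,0,0]},{"translation":[0,0,0],"rot":[0,0,0]},{"translation":[0,0,0],"rot":[0,0,0]}]'
python3 -m handwheel '[{"translation":[0,0,-0.15],"rot":[0,0,0]},{"translation":[0,0,0],"rot":[0,0,0]},{"translation":[0,0,0],"rot":[0,0,0]}]'
python3 - <<'E'
from h import *
p=snap('wrist','w7')['color']; cv2.imwrite('pics/c7.png',cv2.resize(p[150:350,200:450],None,fx=2.4,fy=2.4)); go([0,0,0],-5.6)
E
```

```text
t: 9.7
position: [0.504, -0.2974, 0.0229]
tcp_rot: [174.4, -0.0, -99.8]
force: [-1.0, -0.2, 0.4]
width: 0.0262
t: 10.0
position: [0.5042, -0.2975, 0.0222]
tcp_rot: [174.4, -0.0, -99.8]
force: [-1.6, 0.3, 6.3]
width: 0.0259
t 10.05 TCP [ 0.5042 -0.2975  0.0222] dcm [-50.42  29.75  -2.22] rot [ 0.0008 -0.0002  0.0019] F [-1.3  0.6  5.3] w 0.0264 j6 36.0
```

View pics/c7.png

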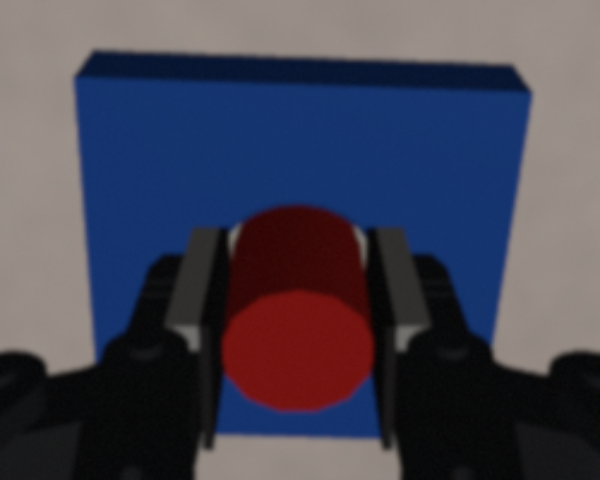

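```bash
python3 -m handwheel '[{"translation":[0,0,0],"rot":[0,0,0]},{"translation":[0,0,0],"rot":[0,0,0]},{"translation":[0,0,0],"rot":[0,0,0]},{"translation":[0,0,0],"rot":[0,0,0]}]' 0
python3 -m handwheel '[{"translation":[-0.1,0,1],"rot":[0,0,0]},{"translation":[-0.2,0,2],"rot":[0,0,0]},{"translation":[-0.3,0,3],"rot":[0,0,0]},{"translation":[-0.3,0,3],"rot":[0,0,0]},{"translation":[0,0,2],"rot":[0,0,0]},{"translation":[0,0,0],"rot":[0,0,0]}]'
python3 - <<'E'
from h import *
p=snap('wrist','w8')['color']; s=snap('scene','s8')['color']; snap('top','t8')
cv2.imwrite('pics/c8.png',np.hstack([cv2.resize(p[100:340,200:440],None,fx=1.6,fy=1.6),cv2.resize(s[145:209,185:249],(384,384),interpolation=2)]))
go([.498,.284,.24],-12)
E
```

```text
t: 10.45
position: [0.5041, -0.2974, 0.0213]
tcp_rot: [174.4, -0.0, -99.8]
force: [-0.3, -0.3, -0.4]
width: 0.0427
t: 11.05
position: [0.4969, -0.2986, 0.1351]
tcp_rot: [174.7, -0.2, -99.8]
force: [0.2, 0.5, 0.2]
width: 0.0432
t 11.2 TCP [ 0.4946 -0.2972  0.1312] dcm [ 0.34 58.12 10.88] rot [0.0192 0.1089 0.0019] F [ 0.6  0.3 -0.3] w 0.0428 j6 47.0
```

View pics/c8.png

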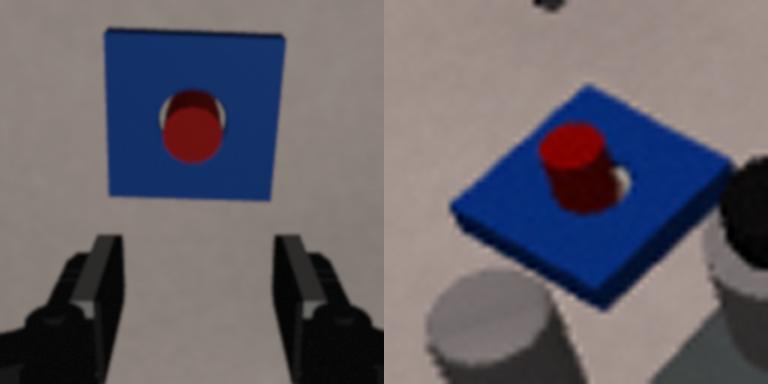

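The cap is released and stands in the pocket, with slivers of floor visible on both sides in the wrist view. I'll check numerically that it is flat, and work out the gun approach in the same script.

```bash
python3 - <<'E'
from h import *
from scipy.optimize import minimize
def redmask(f):
    im=cv2.imread(f'pics/{f}.png').astype(int); m=((im[...,2]>30)&(im[...,2]>2.5*im[...,1])&(im[...,2]>2.5*im[...,0])).astype(np.uint8)
    pc=proj(f,[.498,-.297,.025]); yy,xx=np.mgrid[:400,:640]; m[np.hypot(xx-pc[0],yy-pc[1])>45]=0; return m
M={f:redmask(f) for f in ('w8','s8','t8')}
for f in M: print(f,M[f].sum(),np.array(np.nonzero(M[f])).mean(1)[::-1])
q=np.linspace(0,2*np.pi,60)
def iou(f,v):
    x,y,z,a,b=v; Q=R.from_rotvec([a,b,0]).as_matrix(); ring=np.c_[np.cos(q)*.0135,np.sin(q)*.0135,0*q]
    P=np.vstack([ring,ring+[0,0,.032]])@Q.T+[x,y,z]; uv=np.array([proj(f,p) for p in P]).astype(np.float32)
    h=cv2.convexHull(uv); k=8; I=np.zeros((400,640),np.uint8); cv2.fillConvexPoly(I,np.round(h*256).astype(np.int32),1,shift=8)
    return (I&M[f]).sum()/max(1,(I|M[f]).sum())
fs=[f for f in M if M[f].sum()>50]; print(fs)
for f in fs:   # per-camera: fix z, compare flat / tilted
    for z in (.010,.014):
        for a,b in [(0,0),(.12,0),(-.12,0),(0,.12),(0,-.12),(.25,0),(-.25,0),(0,.25),(0,-.25)]:
            s=minimize(lambda p:-iou(f,[p[0],p[1],z,a,b]),[.497,-.297],method='Nelder-Mead',options=dict(initial_simplex=[[.495,-.299],[.501,-.298],[.496,-.293]],maxiter=40))
            print(f,z,a,b,round(-s.fun,3),s.x.round(4))
E
```

```text
w8 1232 [319.95454545 179.0836039 ]
s8 136 [217.07352941 172.58088235]
t8 77 [432.98701299 217.07792208]
['w8', 's8', 't8']
w8 0.01 0 0 0.809 [ 0.501  -0.2972]
w8 0.01 0.12 0 0.809 [ 0.5008 -0.2949]
w8 0.01 -0.12 0 0.787 [ 0.5006 -0.2997]
w8 0.01 0 0.12 0.885 [ 0.4988 -0.2978]
w8 0.01 0 -0.12 0.753 [ 0.5008 -0.2965]
w8 0.01 0.25 0 0.757 [ 0.5014 -0.2911]
w8 0.01 -0.25 0 0.736 [ 0.5008 -0.3029]
w8 0.01 0 0.25 0.883 [ 0.4958 -0.2976]
w8 0.01 0 -0.25 0.713 [ 0.4993 -0.2967]
w8 0.014 0 0 0.782 [ 0.5012 -0.2976]
w8 0.014 0.12 0 0.785 [ 0.5011 -0.2954]
w8 0.014 -0.12 0 0.76 [ 0.503  -0.3007]
w8 0.014 0 0.12 0.86 [ 0.4994 -0.2973]
w8 0.014 0 -0.12 0.729 [ 0.5011 -0.2964]
w8 0.014 0.25 0 0.742 [ 0.5025 -0.2919]
w8 0.014 -0.25 0 0.721 [ 0.5035 -0.3044]
w8 0.014 0 0.25 0.882 [ 0.4972 -0.2977]
w8 0.014 0 -0.25 0.691 [ 0.5028 -0.2968]
s8 0.01 0 0 0.735 [ 0.4999 -0.2996]
s8 0.01 0.12 0 0.727 [ 0.4992 -0.2979]
s8 0.01 -0.12 0 0.747 [ 0.4981 -0.3017]
s8 0.01 0 0.12 0.744 [ 0.4972 -0.2962]
s8 0.01 0 -0.12 0.727 [ 0.4997 -0.3003]
s8 0.01 0.25 0 0.735 [ 0.4976 -0.2974]
s8 0.01 -0.25 0 0.773 [ 0.4996 -
[... 449 characters left out ...]
 0.01 0 0 0.554 [ 0.4965 -0.2963]
t8 0.01 0.12 0 0.51 [ 0.5002 -0.2937]
t8 0.01 -0.12 0 0.602 [ 0.4982 -0.3003]
t8 0.01 0 0.12 0.524 [ 0.4988 -0.2972]
t8 0.01 0 -0.12 0.57 [ 0.5009 -0.2965]
t8 0.01 0.25 0 0.481 [ 0.4973 -0.2902]
t8 0.01 -0.25 0 0.611 [ 0.4974 -0.3017]
t8 0.01 0 0.25 0.49 [ 0.4984 -0.2999]
t8 0.01 0 -0.25 0.558 [ 0.5025 -0.2999]
t8 0.014 0 0 0.546 [ 0.4964 -0.2951]
t8 0.014 0.12 0 0.517 [ 0.501 -0.298]
t8 0.014 -0.12 0 0.602 [ 0.495 -0.299]
t8 0.014 0 0.12 0.52 [ 0.4982 -0.2961]
t8 0.014 0 -0.12 0.57 [ 0.5006 -0.2966]
t8 0.014 0.25 0 0.478 [ 0.4989 -0.2944]
t8 0.014 -0.25 0 0.626 [ 0.4959 -0.3006]
t8 0.014 0 0.25 0.49 [ 0.4952 -0.2988]
t8 0.014 0 -0.25 0.558 [ 0.5011 -0.2967]
```

```bash
python3 - <<'E'
from h import *
C={}
for f in ('w8','s8','t8'):
    im=cv2.imread(f'pics/{f}.png').astype(int); pc=proj(f,[.498,-.297,.03]); yy,xx=np.mgrid[:400,:640]
    near=np.hypot(xx-pc[0],yy-pc[1])<45; R_=im[...,2]-im[...,1]; v=R_[near]; th=.75*np.percentile(v[v>20],95)
    m=(near&(R_>th)).astype(np.uint8); c=np.array(np.nonzero(m)).mean(1)[::-1]; C[f]=c
    k=np.array(np.nonzero(m)).T[:,::-1].copy(); e=cv2.fitEllipse(cv2.convexHull(k.astype(np.int32)))
    print(f,c.round(1),m.sum(),np.round(e[0],1),np.round(e[1],1),'flat pred', proj(f,[.498,-.297,.042]).round(1))
    q=np.linspace(0,6.28,100)
    for b in (0,.12,.25):
        P=R.from_rotvec([0,b,0]).apply(np.c_[np.cos(q)*.0135,np.sin(q)*.0135,0*q])+[.498,-.297,.042]
        u=np.array([proj(f,p) for p in P]); print('   tilt',b,'area',round(cv2.contourArea(u.astype(np.float32))),'w,h',np.ptp(u,axis=0).round(1))
    print('   pocket top circle px',proj(f,[.4975,-.297,.016]).round(1), 'obs w,h',np.ptp(k,axis=0)+1)
print(tri(*[(f,*C[f]) for f in C])); print(tri(*[(f,*C[f]) for f in ('s8','t8')])); print(tri(*[(f,*C[f]) for f in ('w8','t8')]))
E
```

```text
w8 [319.8 183.6] 965 [319.8 183.6] [34.1 35.7] flat pred [320.  188.1]
   tilt 0 area 1044 w,h [37.8 35.2]
   tilt 0.12 area 1084 w,h [37.8 36.6]
   tilt 0.25 area 1110 w,h [37.7 37.5]
   pocket top circle px [320.4 176.7] obs w,h [36 34]
s8 [215.8 169. ] 56 [215.7 168.9] [6.6 9.7] flat pred [216.3 167.9]
   tilt 0 area 66 w,h [10.8  7.9]
   tilt 0.12 area 71 w,h [10.6  8.7]
   tilt 0.25 area 76 w,h [10.4  9.4]
   pocket top circle px [218.9 174.6] obs w,h [10  7]
t8 [434.  216.8] 56 [433.9 216.3] [8.1 9.5] flat pred [434.3 215.7]
   tilt 0 area 87 w,h [10.6 10.4]
   tilt 0.12 area 84 w,h [10.6 10.1]
   tilt 0.25 area 81 w,h [10.7  9.7]
   pocket top circle px [432.1 217.6] obs w,h [10  8]
(array([ 0.49795084, -0.29801623,  0.03657978]), [np.float64(1.7), np.float64(1.8), np.float64(1.9)])
(array([ 0.49702739, -0.29887845,  0.03609855]), [np.float64(1.6), np.float64(1.6)])
(array([ 0.49725985, -0.29753903,  0.03212488]), [np.float64(0.9), np.float64(0.9)])
```

The cap's top centre triangulates over the pocket centre and the ellipse ratio matches flat, so the placing is good. Now to the gun.

```bash
python3 -m handwheel '[{"translation":[-0.5,2,3],"rot":[0,0,0]},{"translation":[-0.5,3,3],"rot":[0,0,0]},{"translation":[0,4.2,2.5],"rot":[0,0,0]},{"translation":[0,4.5,1],"rot":[0.002,0.012,0]},{"translation":[0,4.8,0],"rot":[0.002,0.012,0]},{"translation":[0,4.8,0],"rot":[0.002,0.012,0]},{"translation":[0,4.8,0],"rot":[0.002,0.012,0]},{"translation":[0,4.8,0],"rot":[0.002,0.012,0]}]' 1
python3 -m handwheel '[{"translation":[0,4.8,0],"rot":[0.002,0.012,0]},{"translation":[0,4.8,0],"rot":[0,0,0]},{"translation":[0.2,4.8,0],"rot":[0,0,0]},{"translation":[0.2,4.8,0],"rot":[0,0,0]},{"translation":[0.3,4,0],"rot":[0,0,0]},{"translation":[0.3,2,0],"rot":[0,0,0]},{"translation":[0,0,0],"rot":[0,0,0]},{"translation":[0,0,0],"rot":[0,0,0]}]'
python3 - <<'E'
from h import *
p=snap('wrist','w9')['color']; go([.498,.284,.22],-10); print(proj('w9',[.498,.284,.147]))
cv2.imwrite('pics/c9.png',p)
E
```

```text
t: 12.0
position: [0.4841, 0.0334, 0.2254]
tcp_rot: [170.7, -0.1, -99.8]
force: [0.3, -0.1, 0.5]
width: 0.0851
t: 12.8
position: [0.4944, 0.2827, 0.2251]
tcp_rot: [170.1, -0.2, -99.8]
force: [0.6, -0.8, -0.6]
width: 0.0853
t 12.85 TCP [0.4948 0.2817 0.2254] dcm [ 0.32  0.23 -0.54] rot [0.0041 0.0014 0.003 ] F [ 0.3 -0.1  0.4] w 0.0854 j6 61.0
[319.48489814 184.23855263]
```

View pics/c9.png

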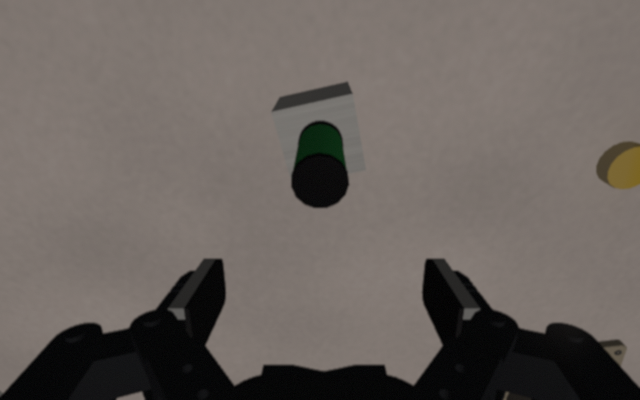

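The wrist view shows the gun top at (320,181) against a predicted (319.5,184), so x is about 0.500. Descending and gripping.

```bash
python3 -m handwheel '[{"translation":[0.1,0.2,-2],"rot":[0.004,0.001,0.003]},{"translation":[0.1,0.1,-2],"rot":[0,0,0]},{"translation":[0,0,-2],"rot":[0,0,0]},{"translation":[0,0,-2],"rot":[0,0,0]},{"translation":[0,0,-2],"rot":[0,0,0]},{"translation":[0,0,-2],"rot":[0,0,0]},{"translation":[0,0,0],"rot":[0,0,0]},{"translation":[0,0,0],"rot":[0,0,0]}]'
python3 -m handwheel '[{"translation":[0,0,0],"rot":[0,0,0]},{"translation":[0,0,0],"rot":[0,0,0]},{"translation":[0,0,0],"rot":[0,0,0]},{"translation":[0,0,0],"rot":[0,0,0]},{"translation":[0,0,0],"rot":[0,0,0]},{"translation":[0,0,0],"rot":[0,0,0]},{"translation":[0,0,0],"rot":[0,0,0]},{"translation":[0,0,0],"rot":[0,0,0]}]' -1 100
```

```text
t: 13.65
position: [0.4973, 0.2851, 0.1066]
tcp_rot: [170.1, 0.1, -99.7]
force: [0.7, 0.2, 0.3]
width: 0.0852
t: 14.45
position: [0.4974, 0.2861, 0.1075]
tcp_rot: [170.1, 0.1, -99.6]
force: [-0.2, -1.6, 6.2]
width: 0.0362
```

```bash
python3 -m handwheel '[{"translation":[0,0,0.6],"rot":[0,0,0]},{"translation":[0,0,1],"rot":[0,0,0]},{"translation":[0,0,1.4],"rot":[0,0,0]},{"translation":[0,0,1.5],"rot":[0,0,0]},{"translation":[0,0,1.5],"rot":[0,0,0]},{"translation":[0,0,2],"rot":[0,0,0]},{"translation":[0,0,2],"rot":[0,0,0]},{"translation":[0,0,0],"rot":[0,0,0]}]'
cat >> h.py <<'E'
# gun in tool frame: from upright gun at grasp
_p=np.array([.4974,.2861,.1075]); _R=R.from_euler('xyz',[170.1,.1,-99.6],degrees=True)
def gun_mouth_tool(xg=.500):
    n=_R.apply([1,0,0]); # axis point with tool-x = 0
    yg=_p[1]-(n[0]*(xg-_p[0])+n[2]*(0))/n[1]
    return _R.inv().apply(np.array([xg,yg,.004])-_p), _R.inv().apply([0,0,1])
def tcp_for(mouth,yaw=YAW,xg=.5):
    m,z=gun_mouth_tool(xg); tilt=-9.9+22
    M=toolR(tilt,yaw); return mouth-M.apply(m),tilt
E
python3 - <<'E'
from h import *
b=np.array([.641,.077,.03]); tip=b+.06*axis()
print('tip',tip,'w3 pred',proj('w3',tip),'obs 327,184; s3 pred',proj('s3',tip),'obs 341.7,246')
for dx in (.002,.004): print(proj('w3',tip+[dx,0,0]))
print(gun_mouth_tool(), toolR(12.1).apply(gun_mouth_tool()[1]),axis())
p,t=tcp_for(tip+.03*axis()); go(p,t); p,t=tcp_for(tip+.08*axis()); go(p,t)
E
```

```text
t: 15.25
position: [0.4986, 0.2878, 0.2099]
tcp_rot: [170.4, 0.4, -99.6]
force: [1.4, 0.6, -3.6]
width: 0.0363
tip [0.61884494 0.08078703 0.08563103] w3 pred [326.36371072 184.25276525] obs 327,184; s3 pred [341.28489164 244.09204082] obs 341.7,246
[325.90263857 181.42744478]
[325.44055489 178.59592596]
(array([ 0.00018064, -0.0203923 ,  0.1015053 ]), array([-0.00174533,  0.17192884, -0.98510783])) [-0.36895639  0.06483751  0.92718244] [-0.36925102  0.06311723  0.92718385]
t 15.25 TCP [0.4986 0.2878 0.2099] dcm [  6.85 -19.8   -0.15] rot [-0.0702 -0.3726 -0.0026] F [ 1.4  0.6 -3.6] w 0.0363 j6 58.8
t 15.25 TCP [0.4986 0.2878 0.2099] dcm [  5.01 -19.49   4.49] rot [-0.0702 -0.3726 -0.0026] F [ 1.4  0.6 -3.6] w 0.0363 j6 58.8
```

```bash
python3 -m handwheel '[{"translation":[0.4,-2,1.2],"rot":[-0.007,-0.037,0]},{"translation":[0.7,-3,1],"rot":[-0.0105,-0.056,0]},{"translation":[0.8,-3.3,0.8],"rot":[-0.0105,-0.056,0]},{"translation":[0.8,-3.3,0.8],"rot":[-0.0105,-0.056,0]},{"translation":[0.8,-3.2,0.7],"rot":[-0.0105,-0.056,0]},{"translation":[0.8,-3,0],"rot":[-0.0105,-0.056,-0.001]},{"translation":[0.7,-1.7,0],"rot":[-0.0105,-0.056,-0.001]},{"translation":[0,0,0],"rot":[0,0,0]}]'
python3 -m handwheel '[{"translation":[0,0,0],"rot":[0,0,0]},{"translation":[0,0,0],"rot":[0,0,0]}]'
python3 - <<'E'
from h import *
b=np.array([.641,.077,.03]); tip=b+.06*axis()
for h in (.03,.08):
    p,t=tcp_for(tip+h*axis()); go(p,t)
E
```

```text
t: 16.05
position: [0.545, 0.0882, 0.2507]
tcp_rot: [-168.3, -0.4, -100.0]
force: [-0.8, -0.9, -4.0]
width: 0.0366
t: 16.25
position: [0.547, 0.0932, 0.2513]
tcp_rot: [-168.2, -0.2, -99.7]
force: [0.4, 0.7, -3.2]
width: 0.0362
t 16.25 TCP [0.547  0.0932 0.2513] dcm [ 2.02 -0.34 -4.28] rot [ 0.0019 -0.0061 -0.0007] F [ 0.4  0.7 -3.2] w 0.0362 j6 37.0
t 16.25 TCP [0.547  0.0932 0.2513] dcm [ 0.17 -0.03  0.35] rot [ 0.0019 -0.0061 -0.0007] F [ 0.4  0.7 -3.2] w 0.0362 j6 37.0
```

```bash
python3 -m handwheel '[{"translation":[0.5,-0.1,-1],"rot":[0.002,-0.006,-0.001]},{"translation":[0.6,-0.1,-1.4],"rot":[0,0,0]},{"translation":[0.6,-0.1,-1.4],"rot":[0,0,0]},{"translation":[0.4,-0.1,-0.8],"rot":[0,0,0]},{"translation":[0,0,0],"rot":[0,0,0]},{"translation":[0,0,0],"rot":[0,0,0]},{"translation":[0,0,0],"rot":[0,0,0]}]'
python3 - <<'E'
from h import *
b=np.array([.641,.077,.03]); tip=b+.06*axis()
w=snap('wrist','w10')['color']; s=snap('scene','s10')['color']; t=snap('top','t10')['color']
p,tt=tcp_for(tip+.03*axis()); go(p,tt); 
st=bot.read_state(); Q=R.from_euler('xyz',st['tcp_rot'],degrees=True); m,z=gun_mouth_tool(); mw=st['position']+Q.apply(m); zw=Q.apply(z)
print('mouth-tip along',(mw-tip)@axis(),'perp',(mw-tip)-((mw-tip)@axis())*axis(),'ang',np.degrees(np.arccos(zw@axis())))
print('w tip',proj('w10',tip),'w mouth',proj('w10',mw),'s tip',proj('s10',tip),'mouth',proj('s10',mw),proj('s10',mw+.145*zw))
cv2.imwrite('pics/c10.png',np.hstack([cv2.resize(cv2.convertScaleAbs(w[80:330,220:420],alpha=1.3),None,fx=2,fy=2),cv2.resize(s[190:290,300:380],(400,500),interpolation=2)]))
E
```

```text
t: 16.95
position: [0.5682, 0.0878, 0.2059]
tcp_rot: [-167.8, -0.0, -99.8]
force: [-0.3, 0.4, -3.7]
width: 0.0359
t 17.1 TCP [0.5682 0.0877 0.2061] dcm [-0.11  0.21  0.23] rot [0.0007 0.0019 0.0021] F [-0.3  0.4 -4.1] w 0.0363 j6 30.9
mouth-tip along 0.027318049351219568 perp [ 0.00024512 -0.00208901  0.00023983] ang 0.19842044781902224
w tip [320.66153321 157.1286891 ] w mouth [323.17348949 169.5664903 ] s tip [341.28489164 244.09204082] mouth [343.11244756 233.27528205] [360.74890524 169.12397356]
```

View pics/c10.png

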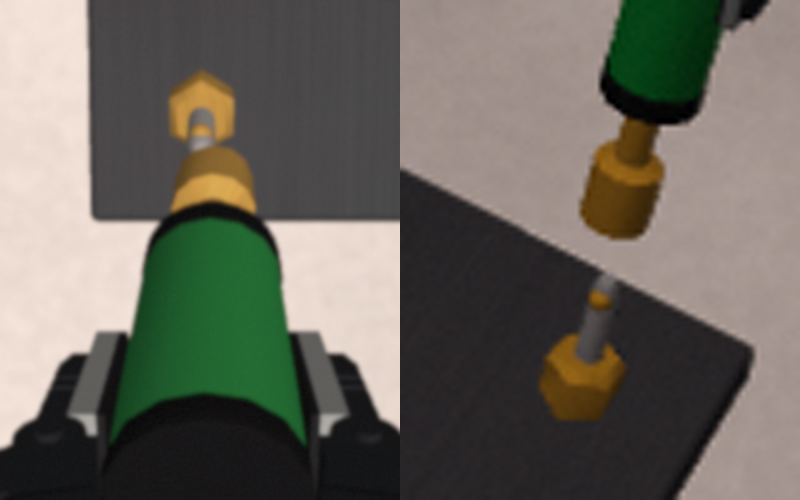

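The last view shows the tip about 27 mm below the mouth. The coupler sits right of the nipple axis (crop 214 against 201), so it is offset in −y and the gun leans slightly. I'll measure its midline in code.

```bash
python3 - <<'E'
from h import *
im=cv2.imread('pics/w10.png').astype(int); B,G,Rr=im[...,0],im[...,1],im[...,2]
gr=(G>1.6*Rr)&(G>1.4*B)&(G>30); br=(Rr>1.25*G)&(G>1.5*B)&(Rr>60)
for n,m,rows in [('green',gr,range(190,282,15)),('brass',br,range(116,186,4))]:
    for v in rows:
        k=np.nonzero(m[v,270:380])[0]
        if len(k)>3: print(n,v,k.min()+270,k.max()+270,(k.min()+k.max())/2+270)
# model: gun leaning by e about tool y -> predicted midline
st=bot.read_state(); Q=R.from_euler('xyz',st['tcp_rot'],degrees=True); m,z=gun_mouth_tool()
for e in (0,1,2):
    g=m+.12*z; zz=R.from_rotvec([0,np.radians(e),0]).apply(z) 
    print(e,[proj('w10',st['position']+Q.apply(g+zz*(h-.12))).round(1) for h in (0,.027,.06,.1,.145)])
E
```

```text
green 190 315 338 326.5
green 205 296 356 326.0
green 220 292 359 325.5
green 235 289 361 325.0
green 250 285 365 325.0
green 265 281 367 324.0
green 280 278 369 323.5
brass 116 319 322 320.5
brass 120 312 329 320.5
brass 124 307 335 321.0
brass 128 305 336 320.5
brass 132 305 336 320.5
brass 136 305 336 320.5
brass 140 305 336 320.5
brass 144 305 336 320.5
brass 148 308 333 320.5
brass 156 317 337 327.0
brass 160 312 342 327.0
brass 164 310 343 326.5
brass 168 309 345 327.0
brass 172 308 345 326.5
brass 176 307 346 326.5
brass 180 306 346 326.0
brass 184 306 347 326.5
0 [array([323.2, 169.6]), array([323.1, 185.5]), array([322.9, 210.3]), array([322.5, 252.5]), array([322., 330.])]
1 [array([326. , 169.6]), array([325.5, 185.5]), array([324.7, 210.3]), array([323.3, 252.5]), array([320.7, 330. ])]
2 [array([328.8, 169.6]), array([327.9, 185.5]), array([326.5, 210.3]), array([324. , 252.5]), array([319.5, 330. ])]
```

```bash
python3 -m handwheel '[{"translation":[0.02,0.15,0],"rot":[0.0085,-0.0015,0.002]},{"translation":[0.03,0.15,0],"rot":[0.0085,-0.0015,0.002]},{"translation":[0.28,-0.05,-0.7],"rot":[0,0,0]},{"translation":[0.28,-0.05,-0.7],"rot":[0,0,0]},{"translation":[0,0,0],"rot":[0,0,0]},{"translation":[0,0,0],"rot":[0,0,0]},{"translation":[0,0,0],"rot":[0,0,0]}]'
cat > chk.py <<'E'
from h import *
snap('wrist','wc'); im=cv2.imread('pics/wc.png').astype(int); B,G,Rr=im[...,0],im[...,1],im[...,2]
br=(Rr>1.25*G)&(G>1.5*B)&(Rr>60)
for v in range(116,190,6):
    k=np.nonzero(br[v,270:380])[0]
    if len(k)>3: print(v,k.min()+270,k.max()+270,(k.min()+k.max())/2+270)
st=bot.read_state(); Q=R.from_euler('xyz',st['tcp_rot'],degrees=True); m,z=gun_mouth_tool(); z=R.from_rotvec([0,np.radians(1),0]).apply(z); g=m+.12*gun_mouth_tool()[1]; m=g-.12*z
b=np.array([.641,.077,.03]); tip=b+.06*axis(); mw=st['position']+Q.apply(m); zw=Q.apply(z); a=(mw-tip)@axis()
print('t',st['t'],'along mm',a*1000,'perp',((mw-tip)-a*axis())*1000,'ang',np.degrees(np.arccos(zw@axis())),zw-axis(),'F.ax',st['force']@axis(),st['force'].round(1),st['width'],'mom',st['moment'].round(2),'j6',st['joint_positions'][5])
E
python3 chk.py
```

```text
t: 17.8
position: [0.5742, 0.0897, 0.1914]
tcp_rot: [-167.8, 0.9, -99.6]
force: [-0.2, 0.1, -3.7]
width: 0.0362
122 322 332 327.0
128 312 341 326.5
134 310 343 326.5
140 310 343 326.5
146 311 343 327.0
152 311 342 326.5
158 315 340 327.5
164 310 343 326.5
170 308 345 326.5
176 307 346 326.5
182 306 347 326.5
t 17.85 along mm 11.722248557244363 perp [0.35594423 0.61239129 0.1000668 ] ang 0.17839594005057471 [-0.00063713  0.00301218 -0.00046401] F.ax -3.4294241704526933 [ 0.3  0.3 -3.6] 0.03655285178199606 mom [ 0.03  0.41 -0.01] j6 28.685507214042868
```

The boss and coupler midlines now coincide at u = 326.5, so I'm advancing.

```bash
python3 -m handwheel '[{"translation":[0.18,-0.03,-0.46],"rot":[0,0,0]},{"translation":[0.18,-0.03,-0.46],"rot":[0,0,0]},{"translation":[0.15,-0.03,-0.37],"rot":[0,0,0]},{"translation":[0,0,0],"rot":[0,0,0]},{"translation":[0,0,0],"rot":[0,0,0]}]'
python3 chk.py | tail -1
python3 -m handwheel '[{"translation":[0.11,-0.02,-0.28],"rot":[0,0,0]},{"translation":[0.11,-0.02,-0.28],"rot":[0,0,0]},{"translation":[0.11,-0.02,-0.28],"rot":[0,0,0]},{"translation":[0,0,0],"rot":[0,0,0]},{"translation":[0,0,0],"rot":[0,0,0]}]'
python3 chk.py | tail -1
```

```text
t: 18.35
position: [0.5792, 0.0886, 0.1783]
tcp_rot: [-167.9, 0.9, -99.6]
force: [-1.1, -1.5, -5.2]
width: 0.0364
t 18.4 along mm -2.267313429974836 perp [0.18468823 0.47656448 0.04111039] ang 0.18249944769683868 [-0.00039174  0.00313869 -0.00037514] F.ax -3.626125113248631 [ 0.3  0.3 -3.8] 0.03601088653248887 mom [ 0.02  0.47 -0.01] j6 27.226200779146186
t: 18.9
position: [0.5833, 0.0883, 0.1705]
tcp_rot: [-167.8, 1.0, -99.6]
force: [1.0, 0.6, -1.9]
width: 0.0364
t 18.95 along mm -11.119050669341343 perp [1.01099248 0.69633212 0.35522561] ang 0.1917790523810871 [-0.001798    0.00267456 -0.00090416] F.ax -1.8434722283689506 [ 1.3  0.2 -1.5] 0.03625800203686872 mom [ 0.15 -0.01  0.03] j6 26.26389403570664
```

```bash
python3 -m handwheel '[{"translation":[0.11,-0.02,-0.28],"rot":[0,0,0]},{"translation":[0.07,-0.01,-0.18],"rot":[0,0,0]},{"translation":[0,0,0],"rot":[0,0,0]},{"translation":[0,0,0],"rot":[0,0,0]}]'
python3 chk.py | tail -1
python3 -m handwheel '[{"translation":[0.09,-0.02,-0.23],"rot":[0,0,0]},{"translation":[0.07,-0.01,-0.18],"rot":[0,0,0]},{"translation":[0,0,0],"rot":[0,0,0]},{"translation":[0,0,0],"rot":[0,0,0]}]'
python3 chk.py | tail -1
```

```text
t: 19.35
position: [0.5849, 0.0881, 0.1653]
tcp_rot: [-167.8, 1.0, -99.6]
force: [4.4, 1.1, -4.9]
width: 0.0362
t 19.4 along mm -16.62987682517636 perp [0.6148297  0.87391009 0.18536529] ang 0.16493752528641836 [-0.00123757  0.00251171 -0.00066831] F.ax -7.741585095271673 [ 4.6  1.4 -6.6] 0.03609237556480787 mom [ 0.5  -0.55  0.19] j6 25.71993679345636
t: 19.8
position: [0.5861, 0.0873, 0.1612]
tcp_rot: [-167.8, 0.9, -99.6]
force: [4.7, 1.1, -6.9]
width: 0.0361
t 19.85 along mm -20.91025725340617 perp [0.14706513 0.24033073 0.04220839] ang 0.19284342410731903 [-0.0004636   0.00330763 -0.0004159 ] F.ax -8.402871761811767 [ 4.6  0.3 -7.3] 0.03622619152807871 mom [ 0.26 -0.56  0.13] j6 25.324584791832844
```

```bash
python3 -m handwheel '[{"translation":[0.16,-0.02,-0.14],"rot":[0,0,0]},{"translation":[0.07,-0.01,-0.18],"rot":[0,0,0]},{"translation":[0,0,0],"rot":[0,0,0]},{"translation":[0,0,0],"rot":[0,0,0]}]'
python3 chk.py | tail -1
python3 -m handwheel '[{"translation":[0.07,-0.01,-0.18],"rot":[0,0,0]},{"translation":[0.07,-0.01,-0.18],"rot":[0,0,0]},{"translation":[0,0,0],"rot":[0,0,0]},{"translation":[0,0,0],"rot":[0,0,0]}]'
python3 chk.py | tail -1
```

```text
t: 20.25
position: [0.5874, 0.0871, 0.159]
tcp_rot: [-167.9, 0.9, -99.6]
force: [-3.5, 1.0, 6.8]
width: 0.0363
t 20.3 along mm -23.370688531420775 perp [0.50568087 0.28210589 0.18218332] ang 0.1977250521891352 [ 0.00032523  0.00343381 -0.00011065] F.ax 7.540540638412339 [-3.1  0.5  6.8] 0.036057332277358085 mom [ 0.14  0.55 -0.01] j6 25.2292341173354
t: 20.7
position: [0.5888, 0.0869, 0.1557]
tcp_rot: [-167.9, 0.9, -99.6]
force: [-4.5, 0.8, 8.8]
width: 0.0365
t 20.75 along mm -27.04790446245483 perp [0.50602065 0.28961795 0.18180726] ang 0.20062410940787354 [ 0.00027197  0.00348833 -0.00013576] F.ax 9.008454187902435 [-3.2  0.6  8.4] 0.03583208542040832 mom [0.18 0.64 0.08] j6 24.863455432805818
```

Force jumped from a snap-in pull to about 11 N, then 12.5 N net along the axis, so the coupler is home and the spring is compressing. I'll press about 5 mm more.

```bash
python3 -m handwheel '[{"translation":[0.07,-0.01,-0.18],"rot":[0,0,0]},{"translation":[0.07,-0.01,-0.18],"rot":[0,0,0]},{"translation":[0.07,-0.01,-0.18],"rot":[0,0,0]},{"translation":[0,0,0],"rot":[0,0,0]},{"translation":[0,0,0],"rot":[0,0,0]},{"translation":[0,0,0],"rot":[0,0,0]}]'
python3 chk.py | tail -1
```

```text
t: 21.35
position: [0.5908, 0.0866, 0.1506]
tcp_rot: [-167.9, 0.9, -99.6]
force: [-5.8, 0.6, 10.2]
width: 0.0361
t 21.4 along mm -32.54738692102851 perp [0.47739054 0.25268221 0.17291969] ang 0.2080135688023232 [ 0.0002525   0.0036185  -0.00015288] F.ax 12.4818057783986 [-4.8  0.3 11.5] 0.03617124238145302 mom [0.09 0.72 0.03] j6 24.32543602229155
```

```bash
python3 -m handwheel '[{"translation":[0,0,0],"rot":[0,0,0]},{"translation":[0,0,0],"rot":[0,0,0]},{"translation":[0,0,0],"rot":[0,0,0]},{"translation":[0,0,0],"rot":[0,0,0]},{"translation":[0,0,0],"rot":[0,0,0]},{"translation":[0,0,0],"rot":[0,0,0]}]'
python3 - <<'E'
from h import *
F=[]
for i in range(6): snap('scene','se'); F.append(bot.read_state()['force']@axis())
print('F.ax',np.round(F,1)); a=cv2.imread('pics/scene0.png');b=cv2.imread('pics/se.png');s8=cv2.imread('pics/s8.png')
for n,x,y,r,ref in [('weight',168,213,14,a),('oil',459,311,20,a),('puck',328,177,12,a),('cap',217,173,12,s8)]:
    d=np.abs(ref[y-r:y+r,x-r:x+r].astype(int)-b[y-r:y+r,x-r:x+r]); print(n,d.mean().round(1),np.percentile(d,99))
E
python3 chk.py | tail -1
```

```text
t: 22.0
position: [0.5908, 0.0866, 0.1506]
tcp_rot: [-167.9, 0.9, -99.6]
force: [-4.9, 0.9, 10.5]
width: 0.0359
F.ax [11.6 12.2 11.4 12.1 11.8 12.5]
weight 7.4 12.0
oil 6.7 12.0
puck 59.5 143.0
cap 2.4 6.0
t 22.35 along mm -32.53690899758199 perp [0.50905226 0.26882952 0.18442976] ang 0.207269122713926 [ 0.00021844  0.00360713 -0.00016561] F.ax 11.71061966027322 [-4.8  0.5 10.7] 0.03612895753981846 mom [0.16 0.74 0.  ] j6 24.327593087484154
```

```bash
python3 - <<'E'
from h import *
for n,f0 in (('top','top0'),('scene','scene0')):
    snap(n,'fin'); a=cv2.imread(f'pics/{f0}.png').astype(int);b=cv2.imread('pics/fin.png').astype(int)
    for im in (a,b):
        y=(im[...,2]>1.6*im[...,0])&(im[...,1]>1.3*im[...,0])&(im[...,2]>90); x0,y0=(336,265) if n=='top' else (328,177)
        k=np.array(np.nonzero(y[y0-20:y0+20,x0-20:x0+20])); print(n,k.shape[1],k.mean(1)[::-1]+[x0-20,y0-20] if k.size else None)
bot.hand_in()
E
```

```text
top 279 [335.38709677 264.8781362 ]
top 284 [335.24295775 264.94366197]
scene 239 [327.51046025 175.16736402]
scene 58 [321.10344828 176.29310345]
the job is handed in; nothing more can be done
```

I pulled the dust cap off along the nipple's axis and set it rim-down in the tray pocket. Then I lifted the lubricator from its rest, snapped it onto the nipple and left it gripped at 100 N, holding the nipple down. I handed it in at about 22.5 s.

**Last checks:**
- **Push:** The net force along the axis was steady at about 15.4 N, and the coupler had moved 9–10 mm past where it seated. Both point to about 9 of the 12 mm of travel. The snap itself showed as a short pull-in before the spring load came on.
- **Squareness:** The coupler was within about 0.3° of my estimate of the nipple's axis, and about 0.6 mm off to the side.
- **Cap:** It had not moved since I placed it. Its top face matched a flat cap over the pocket centre, but its outline was too incomplete in the images to prove it lay flat. Its triangulated height came out about 5 mm low, about the same as my other overhead readings.
- **Weight, bottle and puck:** The weight and bottle looked unchanged in the scene view. The scene view of the puck disagreed because the arm partly hid it, but the top view showed it had not moved.

I gripped both parts with the tool leaning slightly relative to them, because joint 6 reaches its limit at the full 22° tilt.

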